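# Find the unclipped battery pack by feel

### The arm

A 7-joint arm with a two-finger parallel gripper is mounted at the origin on a cart in front of the work surface, level with it; the furniture and walls round the work are solid. World frame = base frame: x ahead of the robot, y to its left, z up, the work surface at z = 0. Lengths are in m, angles in degrees, forces in N, time in s.
With the tool pointing down it reaches from about 0.425 to 1.025 m from the base axis. Payload 3.6 kg.
Tool frame: the origin (TCP) lies between the finger pads; the fingertips stand ctrl.tips_ahead ahead of it and the grasp point (between the pads) lies 11 mm behind it (ctrl.tips_ahead is the distance from the TCP to the fingertips, in m); z points along the fingers, y is the line along which they close (so a half turn about z gives the same grasp; the last joint's range is limited). The gripper opens to 85 mm and grips with 20 to 120 N. Pads are 22 mm wide; open, the fingers measure 114 mm over their backs; the gripper's body (76 mm by 85 mm) begins 54 mm behind the grasp point. The pads swing forward as they close: fully open they stand 13 mm farther back than shut.
Start: joints at [-69.758, 33.873, 2.773, 92.16, -1.908, 54.013, -1.931], TCP at [0.313, 0.654, 0.2] pointing down, gripper open.
Joint ranges: [-153.93, 153.93], [-27.13, 128.08], [-72.61, 78.16], [10.71, 143.7], [-87.88, 267.88], [4.46, 118.87], [-176.78, 176.78]. Speed limits (degrees/s): [147.25, 147.25, 180, 180, 180, 180, 180].

### API

Orientations are given as [roll, pitch, yaw] about the fixed x, y, z axes, in that order (R = Rz(yaw) Ry(pitch) Rx(roll)).
In Python, from plant import status, imaging, order, ctrl gives the robot as it stands. The module is installed in compiled form; this text tells all that it offers.
- The arm moves only by the tool carry_out, never from a script. Its argument "steps" is a list of rows, each a list of 3 entries, a list of its own where there are three numbers: the shift along the tool's x, y, z in m, then the turn, a rotation vector about the tool's x, y, z in degrees, then the finger opening in m, from 0 to 0.0854. A call has 1 to 12 rows; each row is the pose to reach, as a shift and turn from the pose commanded when the call began, along the tool's axes at that moment; what a row does not reach only later rows make up. A row lasts 1/10 s, in which the tool goes at most 50 mm and 8.59 degrees, less where a joint would pass 70% of its speed; a pose out of reach is approached as far as the arm can. A call with a gripper value outside its range is refused whole. The fingers move at their own pace and stop on an object; the grip force is fixed at half the most. Time passes only in rows, so rows that repeat a pose let the fingers close. It gives the time, the measured TCP pose, the force, the opening and the grip force at its end, in the units of the state.
- status.get_state(): the state, without advancing time (a new reading comes with each control period).
- imaging.read_camera(name): name is "side" or "top" or "wrist"; returns (picture, depth): 420x560x3 uint8, blue, green, red; 420x560 float32, m along the optical axis (not along the pixel's ray), 0 where there is no reading.
- imaging.camera_info(name): a dict with "camera_matrix" (3x3 intrinsics, pixels), "R" (3x3) and "t" (3): a world point X has camera coordinates R X + t; the wrist camera has in their place "T_tool_cam" (4x4, takes a point from camera to tool coordinates, whose origin is the TCP and whose axes are the flange's). Camera axes: x right, y down, z forward; pixel columns grow to the right and rows downward; lengths in m; the calibration is good to about 2 mm. A picture is of the moment at which its call begins: read the wrist's pose just before it. camera_info takes no time and is no camera call.
- order.close_job(): hands the job in; it is judged then, once.
Trained networks look in the newest picture that a camera, given by its name, has taken for a name from the list of things; names that differ only in an ending like _2 or _b are one class to them, and where a whole thing is asked for, a point or a joint stands for the part that bears it (a point fixed in the world has none). Each returns a list of dicts, best first, with "p" (0 to 1); they miss things now and then, are a little off and sometimes report something else, mostly with a low value. They report only what shows in the picture. A call takes as long as a camera call.
- imaging.search_frame(label, camera): "bbox" ([left, top, right, bottom] in pixels, round what is visible of it).
The state is a dict: "time": time; "qpos": joint angles; "joint_velocities": joint speeds; "joint_torque": joint torques, N m; "tool_pos": TCP position; "eef_rot": TCP orientation; "ft_force": force on the tool from outside, world axes, zero at the start; "ft_torque": the same for the moment, N m; "finger_gap": finger opening in m; "grasp_force": force on a finger pad.
Only numpy, scipy, OpenCV 4.12 (cv2) and the standard library are available. Lean on these libraries where they do the work, as an engineer would, in place of code of your own. Each camera call takes 0.05 s, during which the arm holds its last target. There are 200 camera calls.

### The job

Four identical battery packs sit in the grey battery case. Three are held by hidden clips in its floor, but one has a broken clip and lies loose: feel which one it is, lift it out and stand it upright, flat on the floor of the red tray, about in its middle. Leave the other three packs in their seats and do not disturb the red screwdriver.

Things in the scene. Friction and masses are not known exactly. Their poses are not given: they have to be found in the camera images.
- case: Grey open metal box, fixed, 196 (x) x 230 (y) x 42 mm high, floor and walls 4 mm. Origin: centre of its underside, z up. Four seats on its floor, a pack on each, long sides along the case's y. Free gaps: along x 33 mm between packs and to the walls, along y 22 and 10 mm. A hidden floor clip holds each pack but one, any of the four: only touch tells which.
- pack_1: Black pack, rigid, 44 (x) x 90 (y) x 42 mm high, 0.17-0.35 kg, brass contacts and blue label on top; all four alike. Origin: centre of its underside (4 mm above the desk at first), z up. Grip its long sides from above, 25-40 mm up. If clipped it gives 2 mm any way, then stops hard; if loose it lifts by its weight alone. Starts at case (x, y) = (-39, 56) mm.
- pack_2: Black pack, rigid, 44 (x) x 90 (y) x 42 mm high, 0.17-0.35 kg, brass contacts and blue label on top; all four alike. Origin: centre of its underside (4 mm above the desk at first), z up. Grip its long sides from above, 25-40 mm up. If clipped it gives 2 mm any way, then stops hard; if loose it lifts by its weight alone. Starts at case (x, y) = (-39, -56) mm.
- pack_3: Black pack, rigid, 44 (x) x 90 (y) x 42 mm high, 0.17-0.35 kg, brass contacts and blue label on top; all four alike. Origin: centre of its underside (4 mm above the desk at first), z up. Grip its long sides from above, 25-40 mm up. If clipped it gives 2 mm any way, then stops hard; if loose it lifts by its weight alone. Starts at case (x, y) = (39, 56) mm.
- pack_4: Black pack, rigid, 44 (x) x 90 (y) x 42 mm high, 0.17-0.35 kg, brass contacts and blue label on top; all four alike. Origin: centre of its underside (4 mm above the desk at first), z up. Grip its long sides from above, 25-40 mm up. If clipped it gives 2 mm any way, then stops hard; if loose it lifts by its weight alone. Starts at case (x, y) = (39, -56) mm.
- tray: Red open tray, fixed to the desk, outside 132 (x) x 162 (y) x 19 mm high with its rim, floor 4 mm thick, inside 120 x 150 mm. Origin: centre of its underside, z up.
- driver_red: Red screwdriver, 154 mm long, 20 mm thick, lying loose on the desk in front of the case; not part of the job. Origin: centre of its underside, y along it.

How it is judged:
By the outcome, as a careful person would: the job done as asked, in the order asked, and still so for the second after the job is handed in, with the robot touching nothing.
It also fails if it takes over 51 s, if anything falls off the work surface, if the arm or the gripper's body presses on something with over 40 N, if the wrist force passes 120 N, or if a joint passes its speed limit or range.

## Working session

There is one attempt and no reset: what is moved stays moved. The work goes in short steps, Python scripts to look and compute and a tool call to move; the robot and the scene stay as the last step left them, time stands still between calls to the robot, and variables do not carry over. Pictures are saved under pics/ and viewed, at most 10 in all, crops included, and the job is handed in when it is done.

Besides the shell and the picture viewer there is one more tool, called as name([rows], argument=value, ...), one row to a line, values as JSON. carry_out: Moves the arm, as the interface text tells. Its arguments: {"type":"object","properties":{"steps":{"type":"array","items":{"type":"array"}}},"required":["steps"]}

```bash
mkdir -p pics; cat > h.py <<'E'
from plant import status, imaging, order, ctrl
import numpy as np, cv2
def cloud(name):
    pic,d=imaging.read_camera(name); i=imaging.camera_info(name); K=np.array(i["camera_matrix"])
    v,u=np.mgrid[:d.shape[0],:d.shape[1]]
    P=np.stack([(u-K[0,2])/K[0,0]*d,(v-K[1,2])/K[1,1]*d,d],-1)
    W=(P-np.array(i["t"]))@np.array(i["R"])
    W[d==0]=np.nan
    return pic,W
E
python3 - <<'E'
from h import *
s=status.get_state(); print(s, ctrl.tips_ahead)
pic,W=cloud("top"); cv2.imwrite("pics/top.png",pic); np.save("top.npy",W)
for n in ["case","pack_1","tray","driver_red"]:
    for r in imaging.search_frame(n,"top")[:5]:
        b=np.array(r["bbox"]).astype(int); c=W[(b[1]+b[3])//2,(b[0]+b[2])//2]
        print(n,round(r["p"],2),b,c.round(3))
E
```

```text
{'time': 0.0, 'qpos': array([-69.75798872,  33.92530111,   2.76843188,  92.23880609,
        -1.90724639,  54.01191668,  -1.93110784]), 'joint_velocities': array([ 0.06836903,  0.03756418, -0.03261983,  0.09000603,  0.01754116,
        0.0191    ,  0.07872346]), 'joint_torque': array([ 3.22164615e-04, -5.48680079e+01,  1.54664084e+00, -1.98122138e+01,
        9.35163698e-03,  8.43156246e-03, -1.25241402e-05]), 'tool_pos': array([0.31286862, 0.65299872, 0.1990312 ]), 'eef_rot': array([-1.79870366e+02,  8.46862667e-03,  1.54404681e+02]), 'ft_force': array([0.13104811, 0.22858734, 0.22361207]), 'ft_torque': array([ 0.0206701 , -0.03158195, -0.01660829]), 'grasp_force': 0.0, 'finger_gap': 0.08539359268740404} 0.008
case 0.91 [259 132 391 256] [ 0.573 -0.054  0.003]
pack_1 0.92 [273 186 318 217] [0.55  0.015 0.046]
pack_1 0.89 [285 154 327 187] [ 0.617 -0.008  0.047]
pack_1 0.6 [324 204 372 232] [ 0.514 -0.097  0.048]
tray 0.57 [142 204 226 271] [0.474 0.259 0.   ]
```

View pics/top.png

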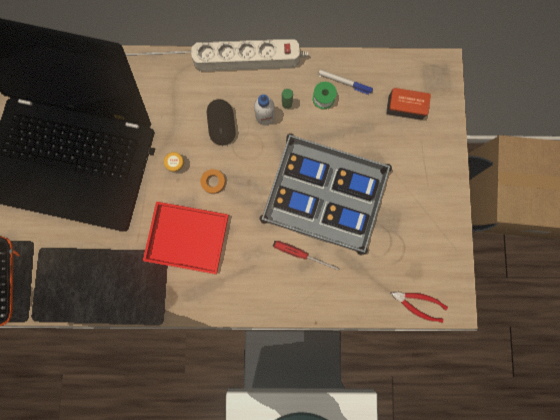

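The top view shows the case centred near (325,193) with four packs, the red tray near (187,237), and the screwdriver at about (305,254). Next I fit the poses from depth.

```bash
python3 - <<'E'
from h import *
W=np.load("top.npy"); pic=cv2.imread("pics/top.png").astype(int)
z=W[...,2]
roi=np.zeros(z.shape,bool); roi[132:258,258:393]=1
def rect(m):
    p=W[m][:,:2].astype(np.float32); r=cv2.minAreaRect(p*1000); return np.round(r[0]),np.round(r[1]),round(r[2],1),p.mean(0).round(4),len(p),np.median(W[m][:,2]).round(4)
print("case",rect(roi&(z>.03)&(z<.06)))
K=imaging.camera_info("top"); print(np.array(K["camera_matrix"])[0,0], -np.array(K["R"]).T@np.array(K["t"]))
for b in ([284,150,329,188],[332,166,379,201],[273,183,321,219],[322,200,371,236]):
    m=np.zeros(z.shape,np.uint8); m[b[1]:b[3],b[0]:b[2]]=1
    m=(m>0)&(z>.04)
    n,l,st,_=cv2.connectedComponentsWithStats(m.astype(np.uint8))
    k=1+np.argmax(st[1:,4]); print("pack",rect(l==k))
red=(pic[...,2]>120)&(pic[...,1]<70)&(pic[...,0]<70)
n,l,st,_=cv2.connectedComponentsWithStats(red.astype(np.uint8))
k=1+np.argmax(st[1:,4]); m=l==k
print("tray",rect(m&(z>.012)),rect(m))
E
```

```text
case (array([569., -52.]), array([240., 205.]), 72.4, array([ 0.5685, -0.0532], dtype=float32), 4759, np.float64(0.0453))
393.21820309852615 [0.42428043 0.04430174 0.87346305]
pack (array([623., -10.]), array([89., 45.]), 72.4, array([ 0.6221, -0.01  ], dtype=float32), 837, np.float64(0.0461))
pack (array([ 591., -117.]), array([90., 45.]), 72.5, array([ 0.59  , -0.1162], dtype=float32), 847, np.float64(0.046))
pack (array([550.,  13.]), array([90., 45.]), 72.7, array([0.5494, 0.0127], dtype=float32), 862, np.float64(0.0462))
pack (array([515., -94.]), array([90., 45.]), 72.5, array([ 0.5146, -0.0931], dtype=float32), 875, np.float64(0.046))
tray (array([473., 252.]), array([162., 132.]), 80.2, array([0.4752, 0.2507], dtype=float32), 637, np.float64(0.0187)) (array([473., 254.]), array([164., 134.]), 78.9, array([nan, nan], dtype=float32), 4340, np.float64(nan))
```

```bash
cat >> h.py <<'E'
from scipy.spatial.transform import Rotation as Ro
PK={1:(.5492,.0131),2:(.5154,-.0937),3:(.6236,-.0103),4:(.5898,-.1172)}
def go(x,y,z,yaw):
    s=status.get_state(); R=Ro.from_euler("xyz",s["eef_rot"],degrees=True)
    print("t",s["time"],"at",s["tool_pos"].round(4),s["eef_rot"].round(2),"F",s["ft_force"].round(1),"q",s["qpos"].round(0))
    print("shift",R.inv().apply(np.array([x,y,z])-s["tool_pos"]).round(4),"turn",(R.inv()*Ro.from_euler("xyz",[180,0,yaw],degrees=True)).as_rotvec(degrees=True).round(2))
E
python3 -c "
from h import *
go(*PK[1],.13,72.5)"
```

```text
t 0.25 at [0.3131 0.6535 0.1996] [-1.7994e+02  1.0000e-02  1.5441e+02] F [-0.3  1.2 -0.1] q [-70.  34.   3.  92.  -2.  54.  -2.]
shift [-0.4896 -0.4754  0.0702] turn [-5.000e-02  5.000e-02  8.191e+01]
```

carry_out([
  [[-0.49,-0.476,0.0],[0,0,82],0.066],
  [[-0.49,-0.476,0.0],[0,0,82],0.066],
  [[-0.49,-0.476,0.0],[0,0,82],0.066],
  [[-0.49,-0.476,0.0],[0,0,82],0.066],
  [[-0.49,-0.476,0.0],[0,0,82],0.066],
  [[-0.49,-0.476,0.0],[0,0,82],0.066],
  [[-0.49,-0.476,0.0],[0,0,82],0.066],
  [[-0.49,-0.476,0.0],[0,0,82],0.066],
  [[-0.49,-0.476,0.0],[0,0,82],0.066],
  [[-0.49,-0.476,0.0],[0,0,82],0.066],
  [[-0.49,-0.476,0.0],[0,0,82],0.066],
  [[-0.49,-0.476,0.0],[0,0,82],0.066],
])

```text
time: 1.45
tool_pos: [0.5212, 0.0893, 0.2004]
eef_rot: [180.0, -0.0, 72.4]
ft_force: [0.4, 0.8, 0.6]
finger_gap: 0.066
grasp_force: 0.0
```

```bash
python3 -c "
from h import *
go(*PK[1],.10,72.5)"
```

```text
t 1.45 at [0.5212 0.0893 0.2004] [ 1.7997e+02 -3.0000e-02  7.2440e+01] F [0.4 0.8 0.6] q [-36.  22.  28. 118. -15.  43. -17.]
shift [-0.0642  0.0496  0.1004] turn [ 0.03 -0.03 -0.06]
```

carry_out([
  [[0,0,0],[0,0,0],0.066],
  [[0,0,0],[0,0,0],0.066],
])

```text
time: 1.65
tool_pos: [0.5211, 0.0892, 0.2004]
eef_rot: [180.0, -0.0, 72.2]
ft_force: [0.1, 1.1, 0.4]
finger_gap: 0.0663
grasp_force: 0.0
```

```bash
python3 -c "
from h import *
go(*PK[1],.10,72.5)"
```

```text
t 1.65 at [0.5211 0.0892 0.2004] [ 1.7998e+02 -1.0000e-02  7.2170e+01] F [0.1 1.1 0.4] q [-36.  22.  28. 118. -15.  43. -17.]
shift [-0.0639  0.05    0.1004] turn [ 0.02 -0.01 -0.33]
```

carry_out([
  [[-0.064,0.05,0.0],[0,0,0],0.066],
  [[-0.064,0.05,0.05],[0,0,0],0.066],
  [[-0.064,0.05,0.09],[0,0,0],0.066],
  [[-0.064,0.05,0.1],[0,0,0],0.066],
  [[-0.064,0.05,0.1],[0,0,0],0.066],
])

```text
time: 2.15
tool_pos: [0.5472, 0.017, 0.0987]
eef_rot: [-179.7, 0.0, 72.6]
ft_force: [-0.4, -0.6, 0.5]
finger_gap: 0.0657
grasp_force: 0.0
```

```bash
python3 - <<'E'
from h import *
go(*PK[1],.026,72.5)
p,d=imaging.read_camera("wrist"); cv2.imwrite("pics/w1.png",p)
p,d=imaging.read_camera("side"); cv2.imwrite("pics/s1.png",p)
cv2.imwrite("pics/c1.png",np.hstack([cv2.resize(cv2.imread("pics/w1.png"),(400,300)),cv2.resize(p,(400,300))]))
E
```

```text
t 2.15 at [0.5472 0.017  0.0987] [-1.7971e+02  4.0000e-02  7.2560e+01] F [-0.4 -0.6  0.5] q [-23.  31.  22. 120. -22.  33.  -2.]
shift [-0.0031  0.0035  0.0727] turn [-0.29  0.04  0.06]
```

View pics/c1.png

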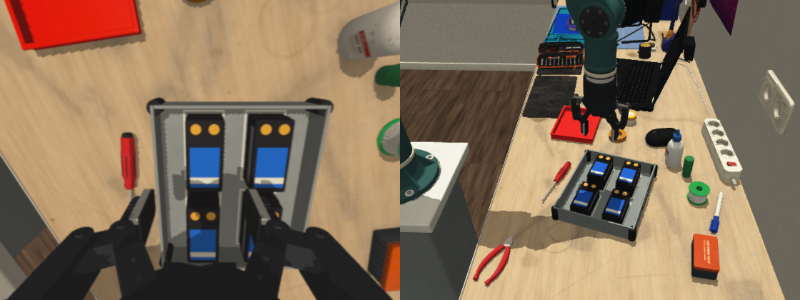

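The wrist view (left) shows the four packs with the fingers low in the frame. The side view (right) shows the gripper over the far side of the case at about (600,125). I'll check both by projection.

```bash
python3 - <<'E'
from h import *
s=status.get_state(); Rt=Ro.from_euler("xyz",s["eef_rot"],degrees=True)
i=imaging.camera_info("side"); K=np.array(i["camera_matrix"])
tip=s["tool_pos"]+[0,0,-.008]
for n,X in [("tip",tip)]+[(k,np.array([*v,.046])) for k,v in PK.items()]:
    c=np.array(i["R"])@X+np.array(i["t"]); u=K@c/c[2]; 
    w=imaging.camera_info("wrist"); Kw=np.array(w["camera_matrix"]); T=np.linalg.inv(np.array(w["T_tool_cam"]))
    q=T@np.append(Rt.inv().apply(X-s["tool_pos"]),1); uw=Kw@q[:3]/q[2]
    print(n,"side",(u[:2]*400/560).round()+[400,0],"wrist",(uw[:2]*400/560).round())
# refine pack tops from wrist depth
p,d=imaging.read_camera("wrist"); v,u=np.mgrid[:420,:560]
P=np.stack([(u-Kw[0,2])/Kw[0,0]*d,(v-Kw[1,2])/Kw[1,1]*d,d],-1)
Tt=np.array(w["T_tool_cam"]); Wd=Rt.apply((P@Tt[:3,:3].T+Tt[:3,3]).reshape(-1,3)).reshape(P.shape)+s["tool_pos"]
for k in PK:
    D=Wd[...,:2]-np.array(PK[k]); a=np.radians(-17.5)
    cx=D@[np.cos(a),np.sin(a)]; cy=D@[-np.sin(a),np.cos(a)]
    m=(abs(Wd[...,2]-.046)<.005)&(abs(cx)<.034)&(abs(cy)<.054)&(d>0)
    if m.sum()>50: print(k,m.sum(),"x",np.percentile(cx[m],[2,98]).round(4),"y",np.percentile(cy[m],[2,98]).round(4),np.median(Wd[m][:,2]).round(4))
E
```

```text
tip side [599. 151.] wrist [199. 173.]
1 side [599. 165.] wrist [200. 159.]
2 side [584. 194.] wrist [199. 237.]
3 side [627. 172.] wrist [266. 159.]
4 side [615. 202.] wrist [258. 237.]
1 5289 x [-0.0185  0.0233] y [-0.04    0.0455] 0.046
2 3564 x [-0.0195  0.0222] y [-0.0396  0.046 ] 0.0461
3 5299 x [-0.0205  0.0212] y [-0.0391  0.0456] 0.046
4 804 x [-0.0195  0.0224] y [-0.0526  0.0469] 0.0458
```

```bash
python3 - <<'E'
import cv2
p=cv2.imread("pics/s1.png")[90:300,200:380]; cv2.imwrite("pics/s1c.png",cv2.resize(p,None,fx=2.8,fy=2.8))
E
```

```text
(no output)
```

View pics/s1c.png

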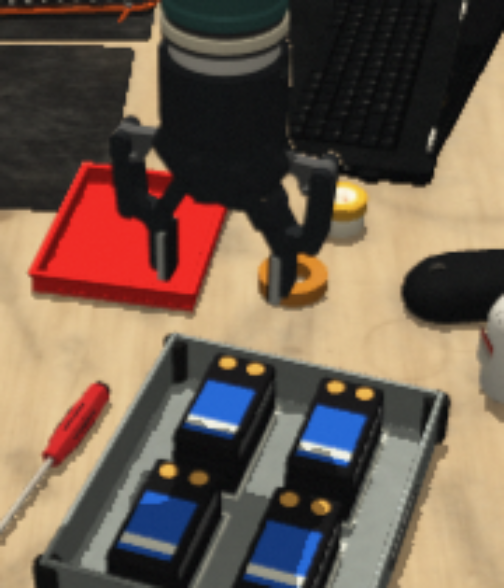

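The crop shows the fingertips at about full-frame (279,193), where projection put them near (279,211). I'll check the side camera's depth cloud.

```bash
python3 - <<'E'
from h import *
p,W=cloud("side"); i=imaging.camera_info("side")
print("cam",-np.array(i["R"]).T@np.array(i["t"]))
f=lambda cx,cy:(int(cy/2.8+90),int(cx/2.8+200))
for n,a in {"tipL":(165,272),"tipR":(276,293),"pack1c":(232,412),"pack3c":(345,432),"pack2":(165,520),"tape":(315,290)}.items(): print(n,W[f(*a)].round(4))
a=np.radians(-17.5)
for k in PK:
    D=W[...,:2]-np.array(PK[k]); cx=D@[np.cos(a),np.sin(a)]; cy=D@[-np.sin(a),np.cos(a)]
    m=(abs(W[...,2]-.046)<.006)&(abs(cx)<.038)&(abs(cy)<.06)
    print(k,m.sum(),np.percentile(cx[m],[2,98]).round(4),np.percentile(cy[m],[2,98]).round(4))
E
```

```text
cam [ 0.56369126 -0.73230614  0.70726794]
tipL [0.5131 0.0149 0.1477]
tipR [ 0.5832 -0.0069  0.1508]
pack1c [ 0.5567 -0.0024  0.0463]
pack3c [ 0.6319 -0.0185  0.0459]
pack2 [ 0.5176 -0.1002  0.046 ]
tape [0.6181 0.1766 0.0134]
1 882 [-0.02   0.026] [-0.0459  0.0568]
2 1150 [-0.0203  0.0251] [-0.0589  0.0407]
3 938 [-0.0198  0.0248] [-0.0455  0.0575]
4 1212 [-0.0221  0.0258] [-0.0589  0.0418]
```

```bash
python3 - <<'E'
from h import *
s=status.get_state(); w=imaging.camera_info("wrist"); K=np.array(w["camera_matrix"]); T=np.array(w["T_tool_cam"]); print(T.round(3))
p,d=imaging.read_camera("wrist"); v,u=np.mgrid[:420,:560]
P=np.stack([(u-K[0,2])/K[0,0]*d,(v-K[1,2])/K[1,1]*d,d],-1)@T[:3,:3].T+T[:3,3]
z=P[...,2]; m=(d>0)&(z<.035)&(abs(P[...,0])<.03)&(abs(P[...,1])<.07)
for sg in(-1,1):
    q=P[m&(np.sign(P[...,1])==sg)]; print(sg,len(q),np.percentile(q,[1,50,99],axis=0).round(3).tolist())
p,W=cloud("side"); D=W-s["tool_pos"]
m=(np.hypot(D[...,0],D[...,1])<.07)&(W[...,2]>.065)&(W[...,2]<.25)
print("lowest gripper z side",np.sort(W[m][:,2])[[0,5,20,50]],s["tool_pos"],s["time"])
p,W=cloud("top"); D=W-s["tool_pos"]
m=(np.hypot(D[...,0],D[...,1])<.06)&(W[...,2]>.055); print("top",m.sum(), np.nanmin(W[m][:,2]) if m.any() else 0)
E
```

```text
[[-0.    -0.945 -0.327  0.084]
 [ 1.     0.    -0.     0.   ]
 [ 0.    -0.327  0.945 -0.174]
 [ 0.     0.     0.     1.   ]]
-1 19167 [[-0.01, -0.065, -0.126], [0.012, -0.04, -0.106], [0.02, -0.001, -0.045]]
1 19245 [[-0.01, 0.001, -0.126], [0.012, 0.04, -0.106], [0.02, 0.066, -0.045]]
lowest gripper z side [0.13968019 0.14296072 0.14505742 0.14945903] [0.55054289 0.01624329 0.10213458] 2.35
top 4084 0.44511765748160736
```

Both cameras put the real fingertips about 40 mm behind the TCP, which contradicts `tips_ahead`. I'll descend partway and measure again.

carry_out([
  [[-0.001,0.0025,0.02],[0,0,0],0.066],
  [[-0.001,0.0025,0.04],[0,0,0],0.066],
  [[-0.001,0.0025,0.05],[0,0,0],0.066],
  [[-0.001,0.0025,0.05],[0,0,0],0.066],
])

```text
time: 2.9
tool_pos: [0.5503, 0.0132, 0.0495]
eef_rot: [-179.9, 0.0, 72.4]
ft_force: [-0.3, 0.0, -0.1]
finger_gap: 0.0659
grasp_force: 0.0
```

```bash
cat > fing.py <<'E'
from h import *
s=status.get_state(); go(*PK[1],.03,72.5)
w=imaging.camera_info("wrist"); K=np.array(w["camera_matrix"]); T=np.array(w["T_tool_cam"])
pw,d=imaging.read_camera("wrist"); v,u=np.mgrid[:420,:560]
P=np.stack([(u-K[0,2])/K[0,0]*d,(v-K[1,2])/K[1,1]*d,d],-1)@T[:3,:3].T+T[:3,3]
for z0 in (-.06,-.05,-.045,-.04,-.035,-.03,-.02):
    m=(d>0)&(abs(P[...,2]-z0)<.0025)&(abs(P[...,0])<.022)&(abs(P[...,1])<.07)
    print(z0,m.sum(),end="; ")
p,W=cloud("side"); D=W-s["tool_pos"]
m=(np.hypot(D[...,0],D[...,1])<.07)&(W[...,2]>.056)&(W[...,2]<.25)
print("\nlowest gripper z side",np.sort(W[m][:,2])[[0,5,20,50]])
cv2.imwrite("pics/%.2f.png"%s["time"],np.hstack([cv2.resize(pw,(400,300)),cv2.resize(p[110:280,200:380],(400,378))[:300]]))
E
python3 fing.py; ls pics
```

```text
t 2.9 at [0.5503 0.0132 0.0495] [-1.7989e+02  3.0000e-02  7.2410e+01] F [-0.3  0.  -0.1] q [-20.  36.  19. 121. -25.  27.   1.]
shift [-0.0005 -0.001   0.0195] turn [-0.11  0.03 -0.09]
-0.06 578; -0.05 483; -0.045 373; -0.04 207; -0.035 4; -0.03 0; -0.02 0; 
lowest gripper z side [0.08937693 0.0907993  0.09458474 0.09820969]
2.90.png
c1.png
s1.png
s1c.png
top.png
w1.png
```

carry_out([
  [[0,0,0.015],[0,0,0],0.066],
  [[0,0,0.03],[0,0,0],0.066],
  [[0,0,0.035],[0,0,0],0.066],
  [[0,0,0.035],[0,0,0],0.066],
])

```text
time: 3.4
tool_pos: [0.5512, 0.013, 0.0154]
eef_rot: [-180.0, 0.0, 72.4]
ft_force: [-0.0, 0.3, 0.4]
finger_gap: 0.0662
grasp_force: 0.0
```

```bash
python3 fing.py; ls pics
```

```text
t 3.4 at [0.5512 0.013  0.0154] [-179.99    0.     72.41] F [-0.   0.3  0.4] q [-18.  39.  16. 122. -27.  23.   2.]
shift [-0.0005 -0.0019 -0.0146] turn [-0.01  0.   -0.09]
-0.06 597; -0.05 465; -0.045 384; -0.04 194; -0.035 19; -0.03 7277; -0.02 306; 
lowest gripper z side [0.05647292 0.05747753 0.05994961 0.0648183 ]
2.90.png
3.40.png
c1.png
s1.png
s1c.png
top.png
w1.png
```

View pics/3.40.png

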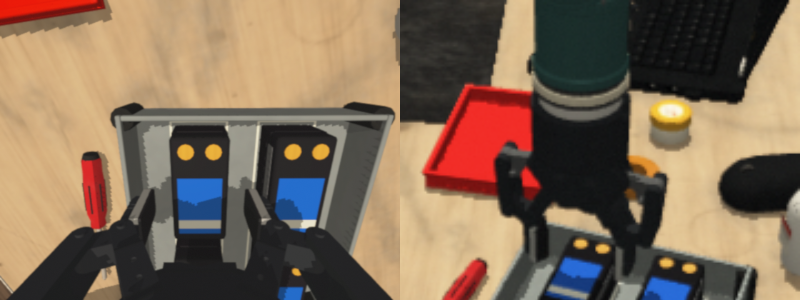

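The wrist view shows pack 1 at (200,190) between the fingers at x = 150 and 255. The side view confirms the tips are still above the pack tops, so I go down further.

carry_out([
  [[0,0,0.01],[0,0,0],0.066],
  [[0,0,0.018],[0,0,0],0.066],
  [[0,0,0.018],[0,0,0],0.066],
])

```text
time: 3.8
tool_pos: [0.5503, 0.0131, -0.0038]
eef_rot: [-179.9, 0.0, 72.4]
ft_force: [0.4, 0.1, 0.9]
finger_gap: 0.0662
grasp_force: 0.0
```

carry_out([
  [[0,0,0.006],[0,0,0],0.066],
  [[0,0,0.011],[0,0,0],0.066],
  [[0,0,0.015],[0,0,0],0.066],
  [[0,0,0.015],[0,0,0],0.066],
])

```text
time: 4.2
tool_pos: [0.5507, 0.013, -0.0184]
eef_rot: [-179.9, 0.0, 72.4]
ft_force: [1.1, -0.3, 0.3]
finger_gap: 0.0656
grasp_force: 0.0
```

carry_out([
  [[0,0,0],[0,0,0],0.038],
  [[0,0,0],[0,0,0],0.038],
  [[0,0,0],[0,0,0],0.038],
  [[0,0,0],[0,0,0],0.038],
  [[0,0,0],[0,0,0],0.038],
])

```text
time: 4.7
tool_pos: [0.5514, 0.0129, -0.0175]
eef_rot: [180.0, -0.0, 72.4]
ft_force: [0.4, -1.1, 2.2]
finger_gap: 0.0432
grasp_force: 62.0
```

carry_out([
  [[0,0,-0.001],[0,0,0],0.038],
  [[0,0,-0.002],[0,0,0],0.038],
  [[0,0,-0.003],[0,0,0],0.038],
  [[0,0,-0.003],[0,0,0],0.038],
])

```text
time: 5.1
tool_pos: [0.5505, 0.0132, -0.0155]
eef_rot: [-179.9, 0.0, 72.4]
ft_force: [0.2, -0.4, -9.6]
finger_gap: 0.0434
grasp_force: 64.6
```

carry_out([
  [[0,0,-0.001],[0,0,0],0.038],
  [[0,0,-0.001],[0,0,0],0.038],
])

```text
time: 5.3
tool_pos: [0.5505, 0.0132, -0.0154]
eef_rot: [-179.9, 0.1, 72.4]
ft_force: [3.2, -0.6, -25.0]
finger_gap: 0.0434
grasp_force: 66.0
```

Pack 1 is clipped: the force reached 25 N with no further rise. I put it back, release it and go to pack 3.

carry_out([
  [[0,0,0.002],[0,0,0],0.038],
  [[0,0,0.004],[0,0,0],0.038],
  [[0,0,0.004],[0,0,0],0.066],
  [[0,0,0.004],[0,0,0],0.066],
  [[0,0,0.004],[0,0,0],0.066],
  [[0,0,0.004],[0,0,0],0.066],
])

```text
time: 5.9
tool_pos: [0.5516, 0.013, -0.0172]
eef_rot: [179.9, -0.0, 72.4]
ft_force: [-0.5, -0.1, -0.4]
finger_gap: 0.066
grasp_force: 0.0
```

carry_out([
  [[0,0,-0.02],[0,0,0],0.066],
  [[0,0,-0.05],[0,0,0],0.066],
  [[0,0.04,-0.05],[0,0,0],0.066],
  [[0,0.078,-0.05],[0,0,0],0.066],
  [[0,0.078,-0.05],[0,0,0],0.066],
])

```text
time: 6.4
tool_pos: [0.6328, -0.0129, 0.0339]
eef_rot: [179.4, -0.0, 72.3]
ft_force: [0.5, 0.3, -0.1]
finger_gap: 0.066
grasp_force: 0.0
```

```bash
python3 -c "
from h import *
go(.6236+.0015,-.0103,-.018,72.5)"
```

```text
t 6.4 at [ 0.6328 -0.0129  0.0339] [ 1.794e+02 -4.000e-02  7.232e+01] F [ 0.5  0.3 -0.1] q [-16.  41.  19. 111. -25.  31.   2.]
shift [ 0.0001 -0.0086  0.0519] turn [ 0.6  -0.04 -0.18]
```

carry_out([
  [[0,0,0],[0,0,0],0.066],
  [[0,0,0],[0,0,0],0.066],
])

```text
time: 6.6
tool_pos: [0.6238, -0.0101, 0.0318]
eef_rot: [-179.9, 0.0, 72.4]
ft_force: [-0.1, -0.8, -0.1]
finger_gap: 0.066
grasp_force: 0.0
```

```bash
python3 -c "
from h import *
go(.6236+.0015,-.0103,-.018,72.5)"
```

```text
t 6.6 at [ 0.6238 -0.0101  0.0318] [-1.7986e+02  1.0000e-02  7.2410e+01] F [-0.1 -0.8 -0.1] q [-16.  41.  19. 112. -25.  31.   2.]
shift [0.0002 0.0015 0.0498] turn [-0.14  0.01 -0.09]
```

carry_out([
  [[0,0.001,0.015],[0,0,0],0.066],
  [[0,0.001,0.03],[0,0,0],0.066],
  [[0,0.001,0.042],[0,0,0],0.066],
  [[0,0.001,0.05],[0,0,0],0.066],
  [[0,0.001,0.05],[0,0,0],0.066],
])

```text
time: 7.1
tool_pos: [0.6249, -0.0108, -0.0197]
eef_rot: [-179.8, 0.1, 72.4]
ft_force: [0.3, 0.4, 0.1]
finger_gap: 0.0661
grasp_force: 0.0
```

carry_out([
  [[0,0,0],[0,0,0],0.038],
  [[0,0,0],[0,0,0],0.038],
  [[0,0,0],[0,0,0],0.038],
  [[0,0,0],[0,0,0],0.038],
  [[0,0,0],[0,0,0],0.038],
])

```text
time: 7.6
tool_pos: [0.6262, -0.0108, -0.0175]
eef_rot: [-180.0, -0.0, 72.4]
ft_force: [-1.5, 0.0, 1.6]
finger_gap: 0.0433
grasp_force: 62.4
```

carry_out([
  [[0,0,-0.001],[0,0,0],0.038],
  [[0,0,-0.002],[0,0,0],0.038],
  [[0,0,-0.003],[0,0,0],0.038],
  [[0,0,-0.004],[0,0,0],0.038],
  [[0,0,-0.004],[0,0,0],0.038],
])

```text
time: 8.1
tool_pos: [0.6263, -0.0108, -0.0153]
eef_rot: [-180.0, 0.0, 72.4]
ft_force: [3.5, -0.8, -19.7]
finger_gap: 0.0432
grasp_force: 64.4
```

Pack 3 is clipped as well (-20 N). Pack 4 next.

carry_out([
  [[0,0,0.002],[0,0,0],0.038],
  [[0,0,0.004],[0,0,0],0.038],
  [[0,0,0.004],[0,0,0],0.066],
  [[0,0,0.004],[0,0,0],0.066],
  [[0,0,0.004],[0,0,0],0.066],
  [[0,0,0.004],[0,0,0],0.066],
])

```text
time: 8.7
tool_pos: [0.6271, -0.011, -0.0171]
eef_rot: [179.9, -0.0, 72.4]
ft_force: [-0.2, -0.6, -1.1]
finger_gap: 0.0657
grasp_force: 0.0
```

carry_out([
  [[0,0,-0.02],[0,0,0],0.066],
  [[0,0,-0.05],[0,0,0],0.066],
  [[0,0,-0.05],[0,0,0],0.066],
  [[-0.04,0,-0.05],[0,0,0],0.066],
  [[-0.08,0,-0.05],[0,0,0],0.066],
  [[-0.112,0,-0.05],[0,0,0],0.066],
  [[-0.112,0,-0.05],[0,0,0],0.066],
  [[-0.112,0,-0.05],[0,0,0],0.066],
  [[-0.112,0,-0.05],[0,0,0],0.066],
])

```text
time: 9.6
tool_pos: [0.593, -0.1161, 0.032]
eef_rot: [-180.0, -0.1, 72.5]
ft_force: [0.2, 0.2, -0.0]
finger_gap: 0.0661
grasp_force: 0.0
```

```bash
python3 -c "
from h import *
go(.5898+.0015,-.1172,-.018,72.5)"
```

```text
t 9.6 at [ 0.593  -0.1161  0.032 ] [-1.7999e+02 -6.0000e-02  7.2490e+01] F [ 0.2  0.2 -0. ] q [ -5.  40.  17. 115. -24.  29.  12.]
shift [-0.0016 -0.0013  0.05  ] turn [-0.01 -0.06 -0.01]
```

carry_out([
  [[-0.001,-0.001,0.015],[0,0,0],0.066],
  [[-0.001,-0.001,0.03],[0,0,0],0.066],
  [[-0.001,-0.001,0.042],[0,0,0],0.066],
  [[-0.001,-0.001,0.05],[0,0,0],0.066],
  [[-0.001,-0.001,0.05],[0,0,0],0.066],
])

```text
time: 10.1
tool_pos: [0.5901, -0.1179, -0.0197]
eef_rot: [-179.8, 0.0, 72.4]
ft_force: [-0.7, -0.1, -0.2]
finger_gap: 0.0664
grasp_force: 0.0
```

carry_out([
  [[0,0,0],[0,0,0],0.038],
  [[0,0,0],[0,0,0],0.038],
  [[0,0,0],[0,0,0],0.038],
  [[0,0,0],[0,0,0],0.038],
  [[0,0,0],[0,0,0],0.038],
])

```text
time: 10.6
tool_pos: [0.5915, -0.1183, -0.0174]
eef_rot: [180.0, -0.0, 72.4]
ft_force: [0.8, 1.0, -0.4]
finger_gap: 0.0432
grasp_force: 61.8
```

carry_out([
  [[0,0,-0.001],[0,0,0],0.038],
  [[0,0,-0.002],[0,0,0],0.038],
  [[0,0,-0.003],[0,0,0],0.038],
  [[0,0,-0.004],[0,0,0],0.038],
  [[0,0,-0.004],[0,0,0],0.038],
])

```text
time: 11.1
tool_pos: [0.5911, -0.1182, -0.0153]
eef_rot: [-180.0, 0.0, 72.4]
ft_force: [4.1, -1.5, -21.4]
finger_gap: 0.0429
grasp_force: 64.7
```

Pack 4 is clipped, so pack 2 should be the loose one.

carry_out([
  [[0,0,0.002],[0,0,0],0.038],
  [[0,0,0.004],[0,0,0],0.038],
  [[0,0,0.004],[0,0,0],0.066],
  [[0,0,0.004],[0,0,0],0.066],
  [[0,0,0.004],[0,0,0],0.066],
  [[0,0,0.004],[0,0,0],0.066],
])

```text
time: 11.7
tool_pos: [0.5917, -0.1183, -0.0173]
eef_rot: [180.0, -0.0, 72.4]
ft_force: [0.7, -0.4, -0.4]
finger_gap: 0.0659
grasp_force: 0.0
```

carry_out([
  [[0,0,-0.02],[0,0,0],0.066],
  [[0,0,-0.05],[0,0,0],0.066],
  [[0,0,-0.05],[0,0,0],0.066],
  [[0,-0.04,-0.05],[0,0,0],0.066],
  [[0,-0.078,-0.05],[0,0,0],0.066],
  [[0,-0.078,-0.05],[0,0,0],0.066],
  [[0,-0.078,-0.05],[0,0,0],0.066],
  [[0,-0.078,-0.05],[0,0,0],0.066],
])

```text
time: 12.5
tool_pos: [0.5185, -0.095, 0.0323]
eef_rot: [179.9, -0.0, 72.4]
ft_force: [0.8, -0.2, -0.0]
finger_gap: 0.0657
grasp_force: 0.0
```

```bash
python3 -c "
from h import *
go(.5154+.0015,-.0937,-.018,72.5)"
```

```text
t 12.5 at [ 0.5185 -0.095   0.0323] [179.89  -0.    72.41] F [ 0.8 -0.2 -0. ] q [ -6.  36.  16. 124. -25.  22.  13.]
shift [ 0.0008 -0.002   0.0502] turn [ 0.11 -0.   -0.09]
```

carry_out([
  [[0.001,-0.001,0.015],[0,0,0],0.066],
  [[0.001,-0.001,0.03],[0,0,0],0.066],
  [[0.001,-0.001,0.042],[0,0,0],0.066],
  [[0.001,-0.001,0.05],[0,0,0],0.066],
  [[0.001,-0.001,0.05],[0,0,0],0.066],
])

```text
time: 13.0
tool_pos: [0.5162, -0.0936, -0.0189]
eef_rot: [-179.9, 0.0, 72.4]
ft_force: [-0.7, 0.8, 0.3]
finger_gap: 0.0658
grasp_force: 0.0
```

carry_out([
  [[0,0,0],[0,0,0],0.038],
  [[0,0,0],[0,0,0],0.038],
  [[0,0,0],[0,0,0],0.038],
  [[0,0,0],[0,0,0],0.038],
  [[0,0,0],[0,0,0],0.038],
])

```text
time: 13.5
tool_pos: [0.5167, -0.0936, -0.0173]
eef_rot: [179.9, -0.0, 72.4]
ft_force: [0.4, -0.8, 4.0]
finger_gap: 0.0431
grasp_force: 62.0
```

carry_out([
  [[0,0,-0.001],[0,0,0],0.038],
  [[0,0,-0.002],[0,0,0],0.038],
  [[0,0,-0.003],[0,0,0],0.038],
  [[0,0,-0.004],[0,0,0],0.038],
  [[0,0,-0.004],[0,0,0],0.038],
])

```text
time: 14.0
tool_pos: [0.5163, -0.0934, -0.0138]
eef_rot: [180.0, 0.0, 72.4]
ft_force: [-0.2, 0.2, -0.9]
finger_gap: 0.0434
grasp_force: 61.5
```

Pack 2 is loose: it lifted freely, and only its weight registered. Lifting it out.

carry_out([
  [[0,0,-0.015],[0,0,0],0.038],
  [[0,0,-0.04],[0,0,0],0.038],
  [[0,0,-0.07],[0,0,0],0.038],
  [[0,0,-0.09],[0,0,0],0.038],
  [[0,0,-0.1],[0,0,0],0.038],
  [[0,0,-0.1],[0,0,0],0.038],
])

```text
time: 14.6
tool_pos: [0.5171, -0.0934, 0.0872]
eef_rot: [179.9, -0.0, 72.4]
ft_force: [0.4, 0.4, -2.1]
finger_gap: 0.0436
grasp_force: 61.6
```

```bash
python3 -c "
from h import *
go(.474,.252,.086,80)"
```

```text
t 14.6 at [ 0.5171 -0.0934  0.0872] [ 1.7986e+02 -3.0000e-02  7.2420e+01] F [ 0.4  0.4 -2.1] q [-10.  31.  21. 123. -22.  29.  10.]
shift [ 0.3163 -0.1455  0.001 ] turn [ 0.14 -0.02 -7.58]
```

carry_out([
  [[0.03,-0.014,0],[0,0,-1],0.038],
  [[0.07,-0.032,0],[0,0,-2],0.038],
  [[0.11,-0.05,0],[0,0,-3],0.038],
  [[0.15,-0.069,0],[0,0,-4],0.038],
  [[0.19,-0.087,0],[0,0,-5],0.038],
  [[0.23,-0.106,0],[0,0,-6],0.038],
  [[0.27,-0.124,0],[0,0,-7],0.038],
  [[0.3,-0.138,0],[0,0,-7.5],0.038],
  [[0.316,-0.1455,0],[0,0,-7.5],0.038],
  [[0.316,-0.1455,0],[0,0,-7.5],0.038],
  [[0.316,-0.1455,0],[0,0,-7.5],0.038],
  [[0.316,-0.1455,0],[0,0,-7.5],0.038],
])

```text
time: 15.8
tool_pos: [0.473, 0.2495, 0.0856]
eef_rot: [-180.0, 0.1, 79.8]
ft_force: [0.5, -0.6, -3.1]
finger_gap: 0.0432
grasp_force: 61.5
```

```bash
python3 - <<'E'
from h import *
go(.474,.252,-.016,80)
exec(open("fing.py").read().split("for z0")[0].replace("go(","0 and go("))
R=Ro.from_euler("xyz",s["eef_rot"],degrees=True)
# tray rim and pack from wrist view
W=R.apply(P.reshape(-1,3)).reshape(P.shape)+s["tool_pos"]
b=pw.astype(int); red=(b[...,2]>110)&(b[...,1]<70)&(b[...,0]<70)&(d>0)
for lo,hi in((.013,.025),(-.004,.009)):
    m=red&(W[...,2]>lo)&(W[...,2]<hi); q=cv2.minAreaRect((W[m][:,:2]*1000).astype(np.float32)); print(m.sum(),q)
p,Ws=cloud("side"); b=p.astype(int); m=(b[...,2]>110)&(b[...,1]<70)&(b[...,0]<70)&(Ws[...,2]>.013)&(Ws[...,2]<.025)&(Ws[...,1]>.15)&(Ws[...,1]<.36)
print(m.sum(),cv2.minAreaRect((Ws[m][:,:2]*1000).astype(np.float32)))
m=(Ws[...,2]>.06)&(Ws[...,2]<.16)&(abs(Ws[...,0]-.474)<.08)&(abs(Ws[...,1]-.25)<.08)
print("pack low",np.sort(Ws[m][:,2])[[0,5,30]])
cv2.imwrite("pics/over.png",np.hstack([cv2.resize(pw,(400,300)),cv2.resize(p,(400,300))]))
E
```

```text
t 15.8 at [0.473  0.2495 0.0856] [-1.7996e+02  1.1000e-01  7.9760e+01] F [ 0.5 -0.6 -3.1] q [-49.  32.  22. 122. -24.  30. -19.]
shift [0.0028 0.0006 0.1016] turn [-0.04  0.11 -0.24]
3503 ((475.185302734375, 262.0519104003906), (143.6644287109375, 131.12173461914062), 80.26713562011719)
12292 ((470.2786865234375, 261.19158935546875), (147.9003143310547, 132.1083984375), 79.96102905273438)
526 ((475.00628662109375, 249.9802703857422), (168.31631469726562, 132.33163452148438), 80.27151489257812)
pack low [0.10484056 0.10790346 0.11038023]
```

View pics/over.png

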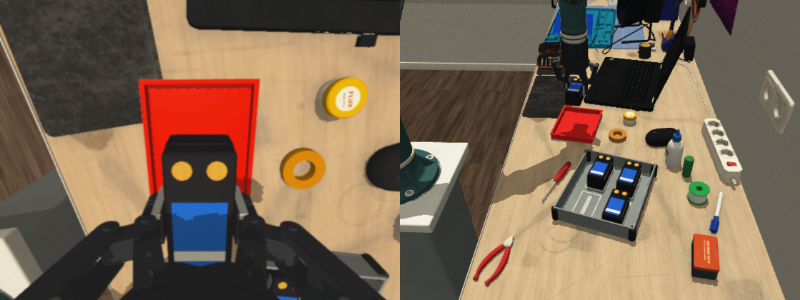

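The pack is held upright over the tray, at (200,200) in the wrist view and (575,90) in the side view. The other three packs are seated and the screwdriver is where it was. Lowering.

carry_out([
  [[0.002,0.0005,0.02],[0,0,0],0.038],
  [[0.002,0.0005,0.05],[0,0,0],0.038],
  [[0.002,0.0005,0.075],[0,0,0],0.038],
  [[0.002,0.0005,0.09],[0,0,0],0.038],
  [[0.002,0.0005,0.097],[0,0,0],0.038],
  [[0.002,0.0005,0.1],[0,0,0],0.038],
  [[0.002,0.0005,0.1],[0,0,0],0.038],
])

```text
time: 16.6
tool_pos: [0.4745, 0.2532, -0.0136]
eef_rot: [180.0, -0.0, 79.8]
ft_force: [-0.3, 0.1, -2.0]
finger_gap: 0.0435
grasp_force: 61.6
```

carry_out([
  [[0,0,0.001],[0,0,0],0.038],
  [[0,0,0.002],[0,0,0],0.038],
  [[0,0,0.003],[0,0,0],0.038],
  [[0,0,0.003],[0,0,0],0.038],
])

```text
time: 17.0
tool_pos: [0.4741, 0.2538, -0.0166]
eef_rot: [180.0, -0.0, 79.9]
ft_force: [0.2, -0.1, -2.7]
finger_gap: 0.043
grasp_force: 61.6
```

carry_out([
  [[0,0,0.0005],[0,0,0],0.038],
  [[0,0,0.001],[0,0,0],0.038],
  [[0,0,0.001],[0,0,0],0.038],
])

```text
time: 17.3
tool_pos: [0.4741, 0.2538, -0.0173]
eef_rot: [180.0, -0.0, 79.9]
ft_force: [-1.5, -0.9, 4.2]
finger_gap: 0.043
grasp_force: 62.3
```

Contact at +4 N. I release, then retreat straight up.

carry_out([
  [[0,0,0],[0,0,0],0.064],
  [[0,0,0],[0,0,0],0.064],
  [[0,0,0],[0,0,0],0.064],
  [[0,0,0],[0,0,0],0.064],
  [[0,0,-0.01],[0,0,0],0.064],
  [[0,0,-0.03],[0,0,0],0.064],
  [[0,0,-0.07],[0,0,0],0.064],
  [[0,0,-0.11],[0,0,0],0.064],
  [[0,0,-0.15],[0,0,0],0.064],
  [[0,0,-0.18],[0,0,0],0.064],
  [[0,0,-0.18],[0,0,0],0.064],
])

```text
time: 18.4
tool_pos: [0.477, 0.2549, 0.1669]
eef_rot: [179.6, -0.4, 79.9]
ft_force: [1.7, -0.0, -0.6]
finger_gap: 0.0639
grasp_force: 0.0
```

```bash
python3 - <<'E'
from h import *
p,W=cloud("side")
m=(W[...,2]>.042)&(W[...,2]<.05)&(abs(W[...,0]-.474)<.07)&(abs(W[...,1]-.25)<.08)
print(m.sum(),cv2.minAreaRect((W[m][:,:2]*1000).astype(np.float32)),np.median(W[m][:,2]))
cv2.imwrite("pics/fin.png",cv2.resize(p[90:300,180:400],None,fx=2.7,fy=2.7))
E
```

```text
466 ((475.7057189941406, 251.28750610351562), (97.33363342285156, 44.45539474487305), 80.36310577392578) 0.04651399623647007
```

View pics/fin.png

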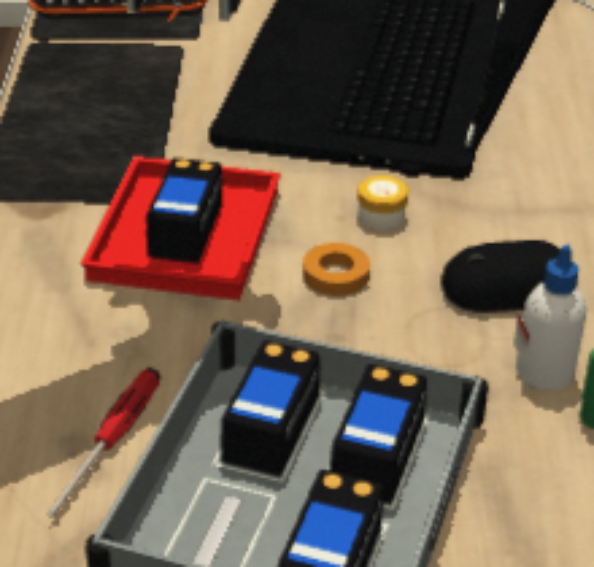

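The pack stands flat in the middle of the tray, at (185,210). Its top measures 46.5 mm and its centre is within about 2 mm of the tray's. The other three packs are seated and the screwdriver is undisturbed.

```bash
python3 -c "
from plant import order
print(order.close_job())"
```

```text
the job is handed in; nothing more can be done
None
```

Pack 2 was the loose one; it now stands upright in the middle of the red tray, packs 1, 3 and 4 are in their seats, the screwdriver was not touched, and I handed the job in at about 18.5 s.

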